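# Seat a drilling template on its locating pins and button it down

## Robot

A 7-joint arm with a two-finger parallel gripper is mounted at the origin on the work surface. World frame = base frame: x ahead of the robot, y to its left, z up, the work surface at z = 0. Lengths are in m, angles in rad, forces in N, time in s.
With the tool pointing down it reaches from about 0.425 to 1.025 m from the base axis. Payload 9.4 kg.
Tool frame: the origin (TCP) lies midway between the tips of the shut fingers; the grasp point (between the pads) lies 19 mm behind it; z points along the fingers, y is the line along which they close (so a half turn about z gives the same grasp; the last joint's range is limited). The gripper opens to 93 mm and grips with 3 to 60 N. Pads are 15 mm wide; open, the fingers measure 128 mm over their backs; the gripper's body (75 mm by 188 mm) begins 65 mm behind the grasp point.
Start: joints at [1.115, 0.599, -0.003, 1.599, 0.002, 0.943, -0.08], TCP at [0.268, -0.674, 0.219] pointing down, gripper open.
Joint ranges: [-2.57, 2.57], [-0.35, 1.97], [-1.29, 1.29], [0.11, 2.56], [-1.05, 4.19], [0.11, 1.86], [-2.63, 2.63]. Speed limits (rad/s): [2.22, 2.22, 3.01, 3.01, 3.14, 3.14, 3.14].

## Interface

Orientations are given as a unit quaternion [w, x, y, z].
In Python, from bench import * gives the robot as it stands. The module is installed in compiled form; this text tells all that it offers. Calls block until the motion is done:
- move_ptp(position, orientation): joint-space move of the TCP to a pose.
- movel(position, orientation=None, vel=0.15, max_force=None): straight line of the TCP; orientation=None keeps the orientation; vel is the mean speed in m/s. With max_force (N) it stops when the force on the tool has changed by that much, and returns True; else False.
- set_joints(angles): joint-space move.
- let_go() and close_gripper(strength=None): open the fingers fully, or close them until they stop; strength is the grip in N (None keeps the last).
- hold(seconds).
- solve_ik(position, orientation): joint angles nearest the present ones, or None.
- read_camera(name): name is "side" or "top" or "wrist"; returns the picture (420x560x3 uint8, red, green, blue); there is no depth.
- camera_model(name): a dict with "K" (3x3 intrinsics, pixels), "k1" (the pictures are not rectified: a ray, as slopes to the right and down, at radius r is drawn at 1 + k1 r^2 times it, then the intrinsics apply), "world_from_camera" (4x4, takes a point from camera to world coordinates). Camera axes: x right, y down, z forward; pixel columns grow to the right and rows downward; lengths in m; the calibration is good to about 2 mm. A picture is of the moment at which its call begins: read the wrist's pose just before it. camera_model takes no time and is no camera call; for the wrist camera it gives the pose at the moment of the call.
A pose or a line that the arm cannot do raises Unreachable and nothing moves.
- sign_off(): hands the job in; it is judged then, once.
Readings, each from a call of its own:
- read_t(): time.
- read_joint_pos(): joint angles.
- read_dq(): joint speeds.
- read_tau(): joint torques, N m.
- read_tcp_pos(): TCP position.
- read_orientation(): TCP orientation.
- read_contact_force(): force on the tool from outside, world axes, zero at the start.
- read_wrist_torque(): the same for the moment, N m.
- read_finger_gap(): finger opening in m.
- read_finger_force(): force on a finger pad.
Only numpy, scipy, OpenCV 4.12 (cv2) and the standard library are available. Lean on these libraries where they do the work, as an engineer would, in place of code of your own. Each camera call takes 0.05 s, during which the arm holds its last target. There are 200 camera calls.

## Task

Pick up the brown drilling template by its wooden grip, lay it on the round seat blank and feel it about with light pressure, lowering it slowly, until both of its holes drop over the two locating pins and it lies flush on the blank, either way round. Then swing the wooden turn button by its knob all the way across the edge of the template to hold it down, and let go. Do not force it, knock it or let it drop hard, and leave the bowl, the mallet and the screw tin where they are.

Things in the scene. Friction and masses are not known exactly. Their poses are not given: they have to be found in the camera images.
- template: Drilling template: flat dark-brown plate 180 (x) x 116 (y) x 8 mm, about 0.35 kg, wooden grip on top. Two through holes of 12 mm diameter on its x axis, 65 mm either side of the centre, take the pins; the four brass drill bushes near the corners do not. Origin: centre of the underside, z up. Starts flat on the bench; fits either way round. Home: underside 48 mm above the bench.
- template_grip (a point): Centre of the template's upright wooden grip, 33 mm above the template's underside. The grip is a bar 80 mm long (along the template's x), 18 mm thick (along y), from 8 to 54 mm above the underside. Set the template down on the pins or the blank at no more than about 10 mm/s: faster counts as a knock.
- fixture: Drilling fixture, fixed to the bench: plywood board 18 mm thick, 224 (x) x 257 (y) mm, with a round light-wood seat blank on it, 200 mm across, 30 mm thick, its top 48 mm above the bench. Origin: nominal centre of the blank, at bench height; x along the line of pins, z up; the button stands on the +y side.
- pins_nominal (a point): Nominal point midway between the two pins, on the blank's top. Rigid steel pins, 10 mm diameter, 0.5 mm bevel at the tip, 10 mm proud of the blank, 65 mm either side along the fixture's x. The blank was screwed down by hand and is fast, but blank and pins together really lie up to 8 mm off this point in the fixture's x and in its y (not turned): this is not measured.
- button_knob (a point): Middle of the turn button's upright round wooden knob, 18 mm diameter, from 14 mm below to 14 mm above this point, which is 84.5 mm above the bench and 62 mm from the pivot. Its foot stands on the flat bar of the button.
- button_pivot (a point): Upright pivot of the turn button, on the bar's top, 70.5 mm above the bench. The button is a dark wooden bar 98 x 18 x 12 mm, one end 84 mm from the pivot; its underside passes 2.5 mm over the top of a template that is home and is blocked by one that is not.
- button (a joint): Angle of the turn button about its upright pivot, rad: 0 = turned aside, bar pointing to the fixture's -x; it grows counter-clockwise seen from above, to its stop at 1.57 = bar pointing to the fixture's -y, across the template's edge. Turns with light friction (about 1 N at the knob) and stays where it is left.
- bowl: Small turned wooden bowl, 90 mm across, 45 mm high, standing on the bench; leave alone. Origin: centre of its underside.
- mallet: Wooden mallet lying on the bench: dark block head 55 x 110 x 64 mm, round handle 190 mm long to its -x; leave alone. Origin: under the middle of the head.
- screw_tin: Round steel tin with a green lid, 74 mm across, 57 mm high, standing on the bench; leave alone. Origin: centre of its underside.
Not all that is in view belongs to the job. What is shaped like the template but orange or purple is not meant.

How it is judged:
By the outcome, as a careful person would: the job done as asked, in the order asked, and still so for the second after the job is handed in, with the robot touching nothing.
It also fails if it takes over 72 s, if anything falls off the work surface, if the arm or the gripper's body presses on something with over 40 N, if the wrist force passes 120 N, or if a joint passes its speed limit or range.

## Working session

There is one attempt and no reset: what is moved stays moved. The work goes in short steps, each a Python script; the robot and the scene stay as the last script left them, time stands still between calls to the robot, and variables do not carry over. Pictures are saved under pics/ and viewed, at most 10 in all, crops included, and the job is handed in when it is done.

```bash
mkdir -p pics; python3 - <<'E'
from bench import *
import cv2,numpy as np
for n in("top","side","wrist"):
    m=camera_model(n); im=read_camera(n)
    cv2.imwrite(f"pics/{n}0.png",im[:,:,::-1])
    print(n,np.round(m["K"],1).tolist(),m["k1"],np.round(m["world_from_camera"],3).tolist())
t=cv2.imread("pics/top0.png"); cv2.imwrite("pics/top0b.png",cv2.resize(t,(800,600),interpolation=cv2.INTER_CUBIC))
print(read_t(),read_orientation(),read_finger_gap())
E
```

```text
top [[429.5, 0.0, 283.7], [0.0, 429.5, 204.5], [0.0, 0.0, 1.0]] -0.1300861159123768 [[-0.019, -0.997, 0.076, 0.474], [-1.0, 0.019, 0.002, -0.022], [-0.004, -0.076, -0.997, 1.445], [0.0, 0.0, 0.0, 1.0]]
side [[504.9, 0.0, 282.2], [0.0, 504.9, 221.0], [0.0, 0.0, 1.0]] -0.05417984076956628 [[-0.98, -0.116, 0.164, 0.302], [-0.2, 0.62, -0.758, 1.163], [-0.014, -0.776, -0.631, 1.076], [0.0, 0.0, 0.0, 1.0]]
wrist [[317.4, 0.0, 276.4], [0.0, 317.4, 212.2], [0.0, 0.0, 1.0]] -0.0004515256330955586 [[0.371, -0.898, -0.237, 0.333], [-0.929, -0.358, -0.094, -0.647], [-0.0, 0.255, -0.967, 0.383], [0.0, 0.0, 0.0, 1.0]]
0.15 [-5.43403882e-04  9.82112616e-01  1.88293625e-01 -1.59541324e-04] 0.09310929429684671
```

View pics/top0b.png

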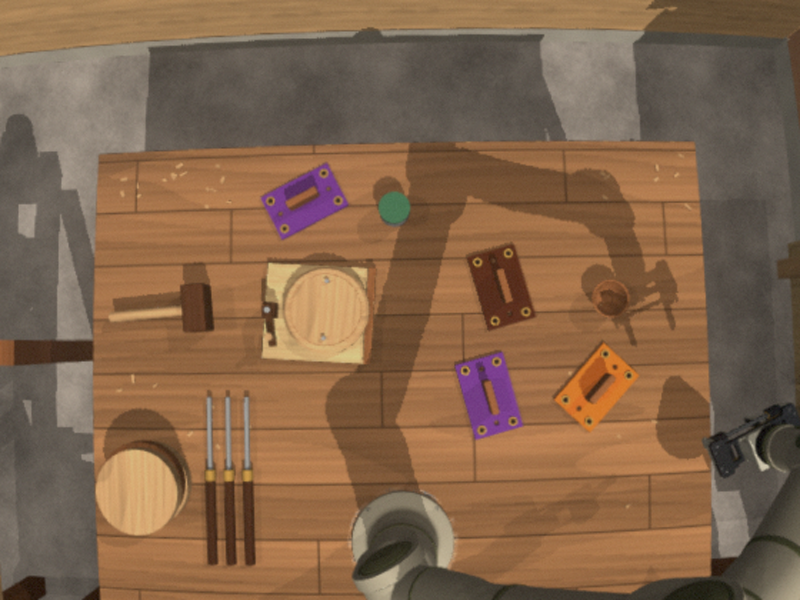

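View pics/side0.png

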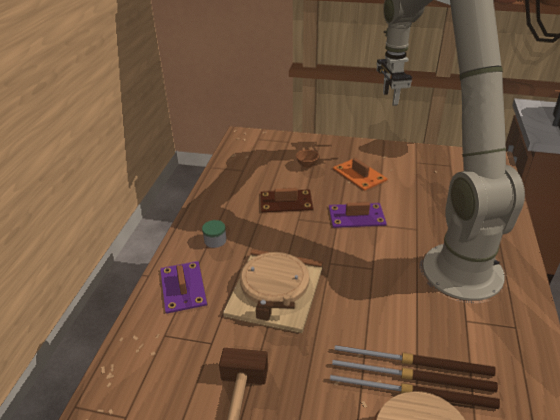

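The top view (800x600) shows these candidates: brown plate (502,286), purple plates (489,394) and (304,200), and orange plate (596,387). Only the brown one fits the description. The fixture is at (320,310), with pins near (326,281) and (323,338), and the button is at (269,325). Next I'll crop in close.

```bash
cat > h.py <<'E'
from bench import *
import cv2,numpy as np
def ray(n,u,v,m=None):
    m=m or camera_model(n);K=m["K"];T=np.array(m["world_from_camera"])
    xd=np.array([(u-K[0][2])/K[0][0],(v-K[1][2])/K[1][1]]);x=xd.copy()
    for _ in range(20): x=xd/(1+m["k1"]*(x@x))
    return T[:3,3],T[:3,:3]@np.array([x[0],x[1],1])
def at(n,u,v,z,m=None):
    o,d=ray(n,u,v,m);return o+d*(z-o[2])/d[2]
def proj(n,p,m=None):
    m=m or camera_model(n);T=np.array(m["world_from_camera"]);c=T[:3,:3].T@(np.array(p)-T[:3,3])
    x=c[:2]/c[2];x=x*(1+m["k1"]*(x@x));return np.array(m["K"])[:2,:2]@x+np.array(m["K"])[:2,2]
def down(a):  # tool pointing down, tool y axis at world angle a (closing line)
    from scipy.spatial.transform import Rotation as R
    y=np.array([np.cos(a),np.sin(a),0]);z=np.array([0,0,-1.]);x=np.cross(y,z)
    q=R.from_matrix(np.c_[x,y,z]).as_quat();return [q[3],q[0],q[1],q[2]]
E
python3 - <<'E'
from h import *
t=cv2.imread("pics/top0.png")
a=cv2.resize(t[165:265,175:275],(600,600),interpolation=cv2.INTER_CUBIC)
cv2.imwrite("pics/c1.png",a)
b=cv2.resize(t[160:240,315:395],(560,560),interpolation=cv2.INTER_CUBIC)
cv2.imwrite("pics/c2.png",b)
E
```

```text
(no output)
```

View pics/c1.png

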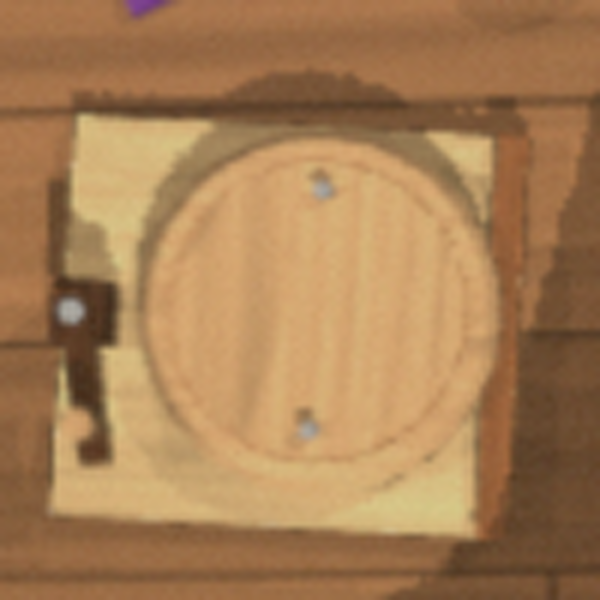

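View pics/c2.png

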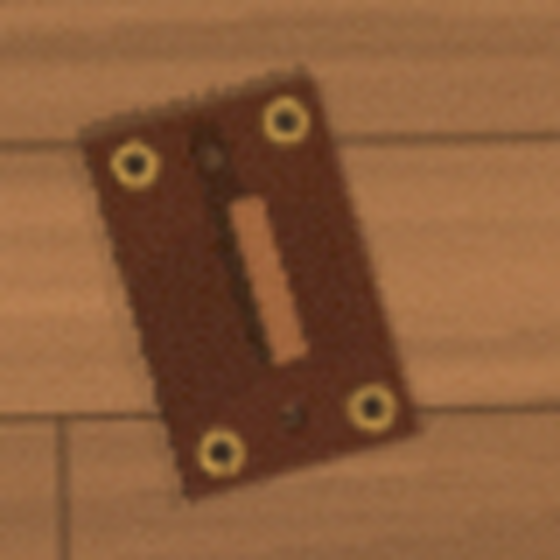

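The brown plate's bushes are at crop px (134,164), (285,121), (372,407) and (220,452), with its holes at (212,158) and (291,416). The pin tips are at (322,188) and (307,429). The pivot bolt is at (70,310) and the knob at (78,420), so the button is turned aside. The target choice is confirmed.

```bash
python3 - <<'E'
from h import *
f=lambda u,v,z,s,o:at("top",o[0]+(u+.5)/s-.5,o[1]+(v+.5)/s-.5,z)
A=lambda u,v,z:f(u,v,z,6,(175,165)); B=lambda u,v,z:f(u,v,z,7,(315,160))
p1,p2=A(322,188,.058),A(307,429,.058);print("pins",p1,p2,(p1+p2)/2,np.linalg.norm(p1-p2),np.degrees(np.arctan2(*(p1-p2)[1::-1])))
for c in [(78,114,.018),(497,133,.018),(50,514,.018)]:print(A(*c))
print("piv",A(70,310,.0705+.01),"knob",A(78,420,.0985))
b=[B(*x,.008) for x in[(134,164),(285,121),(372,407),(220,452)]];c=sum(b)/4
h1,h2=B(212,158,.008),B(291,416,.008)
print("tmpl",c,(h1+h2)/2,np.degrees([np.arctan2(*(h1-h2)[1::-1]),np.arctan2(*(b[0]-b[3])[1::-1]),np.arctan2(*(b[1]-b[2])[1::-1])]))
g=[B(*x,.054) for x in[(248,200),(290,360)]];print("grip",sum(g)/2,np.degrees(np.arctan2(*(g[0]-g[1])[1::-1])))
m=camera_model("wrist");T=np.array(m["world_from_camera"])
from scipy.spatial.transform import Rotation as R
q=read_orientation();Rt=R.from_quat([q[1],q[2],q[3],q[0]]).as_matrix()
print(Rt.T@(T[:3,3]-read_tcp_pos()),(Rt.T@T[:3,:3]).round(3))
E
```

```text
pins [0.61049308 0.16104932 0.058     ] [0.4802817  0.17051596 0.058     ] [0.54538739 0.16578264 0.058     ] 0.13055505178611634 -4.158210614136233
[0.65903312 0.30391654 0.018     ]
[0.64328284 0.06814164 0.018     ]
[0.43549346 0.3205901  0.018     ]
piv [0.5456154  0.29414356 0.0805    ] knob [0.48671767 0.28599466 0.0985    ]
tmpl [ 0.59237314 -0.24440478  0.008     ] [ 0.59184203 -0.24370434  0.008     ] [15.31953396 15.01250822 15.11481231]
grip [ 0.5910638  -0.24489721  0.054     ] 12.95841182925318
[ 0.07015475 -0.0003165  -0.16551166] [[ 0.001 -0.967 -0.255]
 [ 1.     0.001  0.001]
 [-0.001 -0.255  0.967]]
```

```bash
python3 - <<'E'
from h import *
import json
D={}
def snap(n,p,a):
    move_ptp(p,down(np.radians(a)));hold(.3)
    m=camera_model("wrist");im=read_camera("wrist")
    D[n]={k:np.array(v).tolist() for k,v in m.items()}|{"tcp":np.array(read_tcp_pos()).tolist()}
    cv2.imwrite(f"pics/{n}.png",im[:,:,::-1]);print(n,read_tcp_pos(),read_t())
    return m,im[:,:,::-1]
mF,F=snap("fix",[.5454,.1658,.20],-94.16)
mT,Tm=snap("tem",[.592,-.2440,.15],-74.85)
json.dump(D,open("snap.json","w"))
def crop(im,m,p,w,s):
    u,v=proj("wrist",p,m).astype(int);c=im[max(v-w,0):v+w,max(u-w,0):u+w];print("origin",max(u-w,0),max(v-w,0),u,v)
    return cv2.resize(c,None,fx=s,fy=s,interpolation=cv2.INTER_CUBIC)
# montage: pins + holes, 50px crops x6 
r1=np.hstack([crop(F,mF,p,22,6) for p in([.6105,.1610,.058],[.4803,.1705,.058],[.4867,.286,.0985])])
r2=np.hstack([crop(Tm,mT,[.592+k*.065*.966,-.244+k*.065*.26,.008],22,6) for k in(1,-1,0)])
M=np.vstack([r1,r2]);print(M.shape);cv2.imwrite("pics/mont.png",M)
E
```

```text
fix [0.54546492 0.16566446 0.19997934] 3.6
tem [ 0.59221583 -0.24339544  0.15012383] 5.4833
origin 254 112 276 134
origin 254 240 276 262
origin 128 260 150 282
origin 255 112 277 134
origin 254 240 276 262
origin 254 180 276 202
(528, 792, 3)
```

View pics/mont.png

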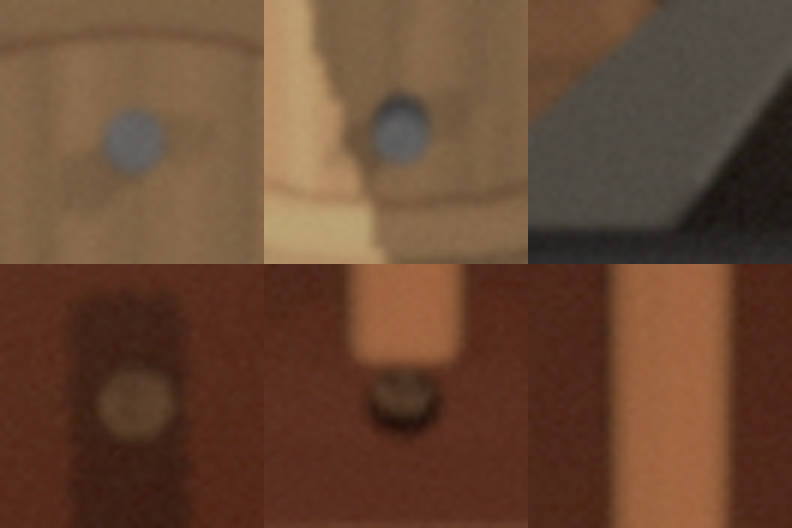

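View pics/fix.png

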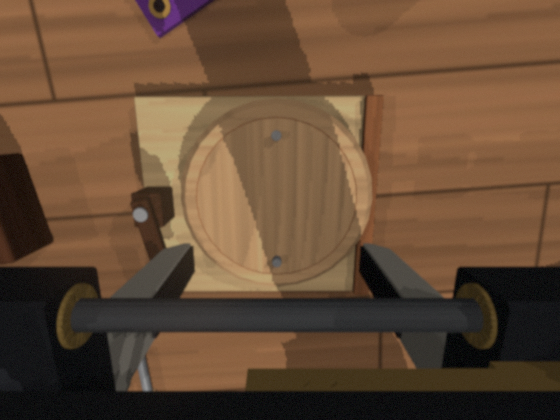

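Wrist view: the pin tips are at montage (133,142) and (401,131), and the holes at (137,404) and (404,400). All four are clear. The pivot bolt is at (140,215), with the knob hidden behind a finger. Now I'll compute the poses, grasp and lift.

```bash
python3 - <<'E'
from h import *
import json
D=json.load(open("snap.json"))
g=lambda m,ox,oy,u,v,z:at("wrist",ox+(u+.5)/6-.5,oy+(v+.5)/6-.5,z,m)
F,T=D["fix"],D["tem"]
p1,p2=g(F,254,112,133,142,.058),g(F,254,240,137,131,.058)
h1,h2=g(T,255,112,137,140,.008),g(T,254,240,140,136,.008)
P=(p1+p2)/2;H=(h1+h2)/2
ang=lambda a,b:np.degrees(np.arctan2(*(a-b)[1::-1]))
aP,aH=ang(p1,p2),ang(h1,h2)
e1,e2=g(T,254,180,611-528,100,.054),g(T,254,180,732-528,100,.054)
print("P",P,aP,np.linalg.norm(p1-p2),"H",H,aH,np.linalg.norm(h1-h2),"gripmid",(e1+e2)/2)
print("piv",at("wrist",140,215,.0755,F))
json.dump(dict(P=P.tolist(),aP=aP,H=H.tolist(),aH=aH),open("m.json","w"))
q=down(np.radians(aH-90))
move_ptp([H[0],H[1],.10],q)
movel([H[0],H[1],.014],q,vel=.06,max_force=10);hold(.2);print(read_tcp_pos(),read_contact_force())
close_gripper(40);print(read_finger_gap(),read_finger_force(),read_tcp_pos())
tc=read_tcp_pos();movel([tc[0],tc[1],tc[2]+.06],vel=.05);hold(.2)
print(read_contact_force(),read_wrist_torque(),read_tcp_pos(),read_t())
E
```

```text
P [0.54552991 0.16568266 0.058     ] -3.8540685730323587 0.12811121503701317 H [ 0.59221762 -0.24410811  0.008     ] 15.076441387826831 0.1294374054790926 gripmid [ 0.60711964 -0.2401765   0.054     ]
piv [0.54584786 0.29486566 0.0755    ]
[ 0.59235937 -0.24418161  0.01427979] [0.06229728 0.68500124 0.11400466]
0.017852194352729226 39.99962568283081 [ 0.59222387 -0.24407753  0.01397019]
[ 0.10265388  0.12154522 -4.04958267] [-0.00027704  0.00515369 -0.00499668] [ 0.59210472 -0.24401463  0.07368886] 10.2833
```

```bash
cat > place.py <<'E'
from h import *
import json
m=json.load(open("m.json"));P=np.array(m["P"]);A=np.radians(-4.0);q=down(A-np.pi/2)
ex=np.array([np.cos(A),np.sin(A)]);ey=np.array([-ex[1],ex[0]])
OFF=.014
def xy(d): return (P[:2]+d[0]*ex+d[1]*ey)
def probe(d,ztop,zbot=.0478,v=.005,f=4):
    movel([*xy(d),ztop+OFF],q,vel=.02)
    hit=movel([*xy(d),zbot+OFF],q,vel=v,max_force=f)
    t=read_tcp_pos();return hit,t[2]-OFF,read_contact_force()
E
python3 - <<'E'
from place import *
tc=read_tcp_pos();movel([tc[0],tc[1],.14],vel=.15)
move_ptp([*P[:2],.14],q)
movel([*P[:2],.064+OFF],q,vel=.06);hold(.3)
print(read_tcp_pos(),read_contact_force(),read_t())
h,z,f=probe((0,0),.061);print(h,z,f.round(2),read_wrist_torque().round(3),read_tcp_pos(),read_t())
E
```

```text
[0.54561925 0.16570997 0.0782206 ] [-0.73727949  0.10081417 -3.65201834] 13.8833
False 0.04794149787353427 [-0.65 -0.99  0.1 ] [ 0.023  0.251 -0.03 ] [0.54554423 0.16567049 0.0619415 ] 16.975
```

It went straight home: underside at 47.9 mm, with no snag. I'll release it, back off, and look at it and the button knob.

```bash
python3 - <<'E'
from place import *
let_go();hold(.2);tc=read_tcp_pos()
movel([tc[0],tc[1],.14],q,vel=.15)
# look from the robot side, nearer the button, tool offset to -x so the knob is ahead of the fingers
move_ptp([.45,.23,.22],q);hold(.3)
mm=camera_model("wrist");im=read_camera("wrist")
json.dump({k:np.array(v).tolist() for k,v in mm.items()},open("b.json","w"))
cv2.imwrite("pics/b.png",cv2.resize(im[:,:,::-1],(800,600),interpolation=cv2.INTER_CUBIC));print(read_tcp_pos(),read_t())
E
```

```text
[0.45036146 0.22936078 0.21926673] 20.075
```

View pics/b.png

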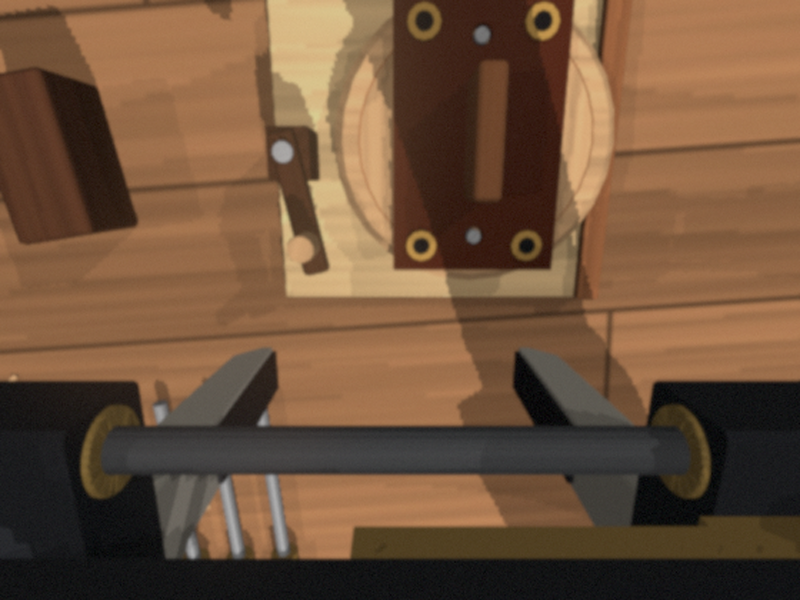

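Both pins (482,34) and (473,236) stand in the template's holes, and the template lies flat. The pivot is at (282,151) and the knob at (301,249). Next I'll grip the knob tangentially and swing it.

```bash
python3 - <<'E'
from place import *
b=json.load(open("b.json"));F=json.load(open("snap.json"))["fix"]
px=lambda u,v,z:at("wrist",(u+.5)*.7-.5,(v+.5)*.7-.5,z,b)
K=px(301,249,.0985)
for z in(.0705,.0755,.0805):print("piv",z,px(282,151,z)[:2],at("wrist",140,215,z,F)[:2])
V=px(282,151,.0755)[:2]
d=K[:2]-V;r=np.linalg.norm(d);phi=np.arctan2(d[1],d[0]);th0=(phi-A-np.pi)%(2*np.pi);print("knob",K,r,"theta0",th0)
C=K[:2]-.062*d/r  # pivot consistent with knob
json.dump(dict(C=C.tolist(),th0=th0),open("k.json","w"))
pos=lambda th:C+.062*np.array([np.cos(A+np.pi+th),np.sin(A+np.pi+th)])
ori=lambda th:down(A+1.5*np.pi+th)
for th in(th0,th0+.7,1.57,1.6):
    j=solve_ik([*pos(th),.074],ori(th));print(th,None if j is None else np.round(j,2))
E
```

```text
piv 0.0705 [0.54638683 0.29667635] [0.54464908 0.2971806 ]
piv 0.0755 [0.54597552 0.29552721] [0.54584786 0.29486566]
piv 0.0805 [0.5455642  0.29437806] [0.54704663 0.29255072]
knob [0.484768   0.28615002 0.0985    ] 0.06192165956078323 theta0 0.22183434140116098
0.22183434140116098 [-0.58  0.61 -0.09  2.09  0.11  0.45 -2.17]
0.9218343414011609 [-0.43  0.62 -0.19  2.08  0.24  0.47 -1.52]
1.57 [-0.25  0.66 -0.38  2.01  0.44  0.55 -1.01]
1.6 [-0.24  0.66 -0.39  2.01  0.45  0.56 -0.98]
```

```bash
python3 - <<'E'
from place import *
k=json.load(open("k.json"));C=np.array(k["C"]);th0=k["th0"]
pos=lambda th:C+.062*np.array([np.cos(A+np.pi+th),np.sin(A+np.pi+th)])
ori=lambda th:down(A+1.5*np.pi+th)
move_ptp([*pos(th0),.14],ori(th0))
print("touch",movel([*pos(th0),.0745],ori(th0),vel=.06,max_force=8))
close_gripper(8);hold(.1);print(read_finger_gap(),read_tcp_pos()-[*pos(th0),.0745],read_contact_force(),read_t())
ths=np.linspace(th0,1.61,13)[1:]
for th in ths:
    s=movel([*pos(th),.0745],ori(th),vel=.035,max_force=12)
    t=read_tcp_pos()[:2]-C;now=(np.arctan2(t[1],t[0])-A-np.pi)%(2*np.pi)
    print(round(th,2),s,round(now,3),read_contact_force().round(1))
    if s:break
print(read_t(),read_finger_gap())
E
```

```text
touch False
0.01819563847050362 [-7.75856529e-05  7.57808693e-05  1.48782605e-06] [-0.75441499 -0.10172971  0.95318652] 23.0583
0.34 False 0.339 [-0.6  0.2  0.9]
0.45 False 0.452 [ 0.5  0.4 -0.5]
0.57 False 0.566 [ 0.1  0.2 -1.5]
0.68 False 0.681 [ 1.   1.  -0.9]
0.8 False 0.797 [ 0.1  1.2 -1.6]
0.92 False 0.911 [ 1.4  2.8 -1.6]
1.03 False 1.028 [ 1.2  1.1 -1.5]
1.15 False 1.143 [ 1.8  1.9 -1.3]
1.26 False 1.258 [ 1.2  2.2 -0.8]
1.38 False 1.374 [ 0.6  1.5 -1. ]
1.49 False 1.489 [-0.   3.  -0.6]
1.61 True 1.575 [-1.   0.2  6.5]
27.3 0.017686814823796405
```

```bash
python3 - <<'E'
from place import *
hold(.2);print(read_contact_force().round(1))
let_go();hold(.2);t=read_tcp_pos();movel([t[0],t[1],.16],vel=.12)
move_ptp([.42,.19,.24],q);hold(.3)
mm=camera_model("wrist");im=read_camera("wrist");s=cv2.resize(im[:,:,::-1],(800,600),interpolation=cv2.INTER_CUBIC)
cv2.imwrite("pics/e.png",s)
json.dump({k:np.array(v).tolist() for k,v in mm.items()},open("e.json","w"))
print(read_t(),read_contact_force().round(1))
E
```

```text
[-1.1 -0.   5.7]
31.375 [ 0.3 -0.5 -0.3]
```

View pics/e.png

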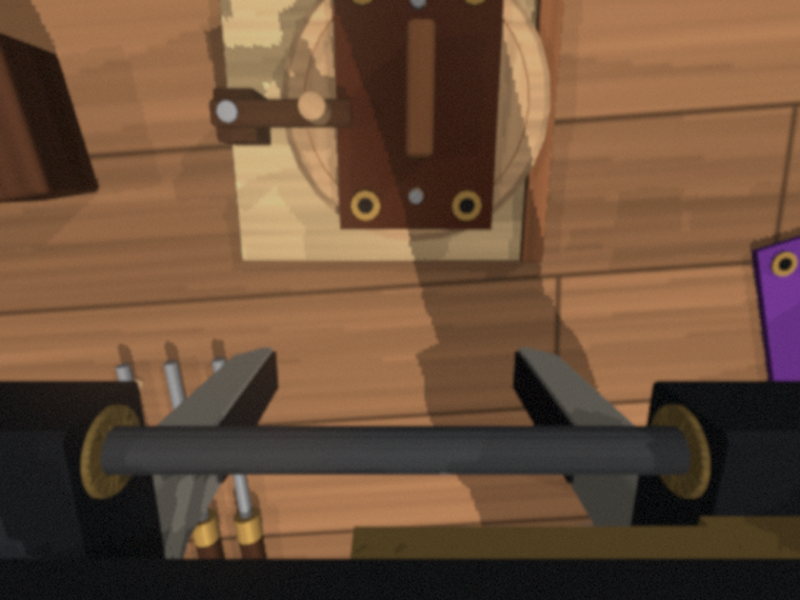

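The bar lies across the template's left edge, with its tip at (350,110). The knob is at (312,107) and the pivot at (227,112). I'll check the angle numerically.

```bash
python3 - <<'E'
from place import *
e=json.load(open("e.json"));C=np.array(json.load(open("k.json"))["C"])
px=lambda u,v,z:at("wrist",(u+.5)*.7-.5,(v+.5)*.7-.5,z,e)
K=px(312,107,.0985)[:2];V=px(227,112,.0755)[:2]
for c in(V,C):
    d=K-c;print(np.linalg.norm(d),(np.arctan2(d[1],d[0])-A-np.pi)%(2*np.pi))
a,b=px(416,197,.058),px(418,2,.058);print("pins",a,b,np.degrees(np.arctan2(*(b-a)[1::-1])))
# bar edges at z=.0705: near and far edge, at two stations
for u,v in[(270,98),(345,98),(270,126),(345,124)]:print(px(u,v,.0705)[:2])
E
```

```text
0.06153436360674299 1.5660887938248962
0.06206850110340212 1.5461785271977568
pins [0.4795252 0.1699641 0.058    ] [0.60724353 0.16131903 0.058     ] -3.8723651853436256
[0.55240314 0.26608628]
[0.5488935  0.21507113]
[0.53463101 0.26857144]
[0.53235785 0.2166789 ]
```

The angle is 1.55–1.57, at the stop within measuring error. I'll give it a light confirming push with shut fingers, to feel the stop.

```bash
python3 - <<'E'
from place import *
C=np.array(json.load(open("k.json"))["C"])
k=C-.062*ey
close_gripper(8)
s=k-.035*ex
move_ptp([*s,.13],q);movel([*s,.078],q,vel=.06,max_force=8)
f0=read_contact_force();h=movel([*(k+.0*ex),.078],q,vel=.02,max_force=6)
t=read_tcp_pos();print(h,(t[:2]-k)@ex,(read_contact_force()-f0).round(1))
movel([*(t[:2]-.02*ex),.078],q,vel=.05);movel([*(t[:2]-.02*ex),.17],q,vel=.12)
move_ptp([.42,.19,.24],q);let_go();hold(.3)
e=camera_model("wrist");im=read_camera("wrist")
old=cv2.imread("pics/e.png");s=cv2.resize(im[:,:,::-1],(800,600),interpolation=cv2.INTER_CUBIC)
cv2.imwrite("pics/e2.png",np.vstack([old[:240,180:560],s[:240,180:560]]));print(read_t(),read_contact_force().round(1))
E
```

```text
True -0.017866884368207957 [-0.4  1.   0.3]
39.3083 [-0.6  1.6  0.5]
```

View pics/e2.png

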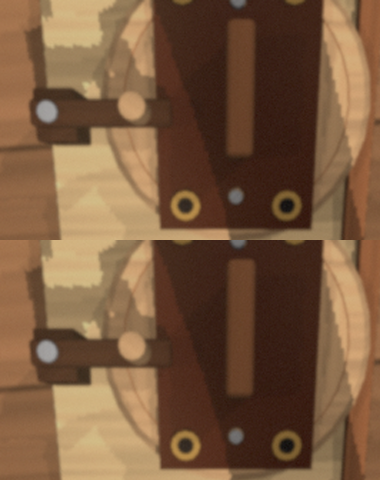

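The before and after views match (knob at (132,107) and (132,347)) after a 6 N push, so the button is on its stop. The template is home and nothing is touching. Handing in.

```bash
python3 -c "
from bench import *
print(sign_off())"
```

```text
the job is handed in; nothing more can be done
None
```

The job is handed in: the brown template lies flush with both pins through its holes, the turn button is swung across its edge to the stop, and the gripper has let go, at about 39 s on the robot's clock.

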